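# Return the slim seed jar to the narrow display ledge

## Task

One of the three slim seed jars has been taken down from the narrow white display ledge. Put the slim jar that stands on the counter back in its free place: upright and centred on the small black rubber pad on the ledge. Set it down, do not drop it, and do not shift the two jars already up there.

Things in the scene. Friction and masses are not known exactly. Their poses are not given: they have to be found in the camera images.
- slim_jar: The jar to move: closed, brown, yellow lid; 52 mm in diameter, 100 mm high (top 18 mm is the lid, 48 mm in diameter), 0.2 to 0.33 kg. Stands on the counter (height 0) at the robot's left. Origin: centre of its underside, z up. A 90 mm wide jar of the same height stands 60 mm or more clear of it, nearer or farther in x: not the one meant. A low scoop (28 mm high) lies between ledge and robot.
- pad: Free place: black rubber pad 50 x 50 x 3 mm, fixed on a narrow white fixed ledge (50 mm deep, 380 mm long, top 100 mm above the counter) at one of its 3 places, 120 mm apart. Origin: centre of the pad's underside = the ledge's top; the pad's top is 3 mm higher. x axis: level, across the ledge, away from the robot; y: along the ledge. Free air before and behind the ledge.
- ledge_jar_a: A jar already on the ledge, to be left alone: same shape and size as the slim jar, loose. Origin: centre of its underside, on the ledge's top.
- ledge_jar_b: The other jar already on the ledge, to be left alone: same as ledge_jar_a.

How it is judged:
At the end, for the whole second after the job is handed in: The slim jar stands upright (within 8 degrees) and at rest on the rubber pad on the ledge, its centre within 16 mm of the pad's centre; the two other ledge jars stand upright within 20 mm of where they were (horizontal distance between slim_jar and pad below 0.016 m and z of slim_jar in the frame of pad between 0.0005 and 0.007 m and angle between each of slim_jar, ledge_jar_a, ledge_jar_b's own z axis and vertical below 0.15 rad and linear speed of slim_jar below 0.02 m/s and distance of each of ledge_jar_a, ledge_jar_b from where it was at the start of the episode below 0.02 m); the robot touches nothing.
It fails at once if the slim jar is let go more than 20 mm above the pad (horizontal distance between slim_jar and pad below 0.05 m and z of slim_jar in the frame of pad above 0.023 m and contact force between slim_jar and the fingers below 0.05 N).
It fails at once if a jar already on the ledge is shifted by more than 20 mm or knocked over (distance of any of ledge_jar_a, ledge_jar_b from where it was at the start of the episode above 0.02 m or angle between any of ledge_jar_a, ledge_jar_b's own z axis and vertical above 0.3 rad).
It also fails if it takes over 32 s, if anything falls off the work surface, if the arm or the gripper's body presses on something with over 40 N, if the wrist force passes 120 N, or if a joint passes its speed limit or range.

## Robot

A 6-joint arm with a two-finger parallel gripper is mounted at the origin on the work surface. World frame = base frame: x ahead of the robot, y to its left, z up, the work surface at z = 0. Lengths are in m, angles in rad, forces in N, time in s.
With the tool pointing down it reaches from about 0.225 to 0.875 m from the base axis. Payload 3.4 kg.
Tool frame: the origin (TCP) lies on the centre line of the jaws, within the pads' length; the fingertips stand 11 mm ahead of it and the grasp point (between the pads) lies 8 mm behind it; z points along the fingers, y is the line along which they close (so a half turn about z gives the same grasp; the last joint's range is limited). The gripper opens to 85 mm and grips with 20 to 120 N. Pads are 22 mm wide; open, the fingers measure 114 mm over their backs; the gripper's body (76 mm by 85 mm) begins 54 mm behind the grasp point. The pads swing forward as they close: fully open they stand 13 mm farther back than shut.
Start: joints at [-1.411, 0.276, 1.505, -0, 1.361, -0.121], TCP at [0.159, -0.553, 0.242] pointing down, gripper open.
Joint ranges: [-2.89, 2.89], [-0.75, 2.08], [0.22, 2.7], [-1.18, 4.32], [0.11, 2.71], [-2.7, 2.7]. Speed limits (rad/s): [2.57, 2.57, 3.14, 3.14, 3.14, 3.14].

## Interface

Orientations are given as a unit quaternion [w, x, y, z].
In Python, from plant import robot gives the robot as it stands.
- The arm moves only by the tool drive_tool, never from a script. Its argument "rows" is a list of rows, each an object of numbers: "rx", "ry", "rz": the turn, a rotation vector about the world's x, y, z in rad; "x", "y", "z": the shift along the world's x, y, z in cm; "fingers": the gripper command: -1 is fully open, 1 is shut, values between are in proportion. In form: [{"rx": .., "ry": .., "rz": .., "x": .., "y": .., "z": .., "fingers": ..}, ...]. A call has 1 to 20 rows; each row shifts and turns the commanded pose from where the row before left it; what a row does not reach is not made up. A row lasts 1/12 s, in which the tool goes at most 41.7 mm and 7.16 degrees, less where a joint would pass 70% of its speed; a pose out of reach is approached as far as the arm can. A call with a gripper value outside its range is refused whole. The fingers move at their own pace and stop on an object; the grip force is fixed at half the most. Time passes only in rows, so rows that do not move let the fingers close. It gives the time, the measured TCP pose, the force, the opening and the grip force at its end, in the units of the state.
- robot.sense(): the state, without advancing time (a new reading comes with each control period).
- robot.grab_frame(name): name is "scene" or "side" or "wrist"; returns the picture (420x560x3 uint8, blue, green, red); there is no depth.
- robot.get_calibration(name): a dict with "mtx" (3x3 intrinsics, pixels), "eye" and "orientation" of the camera in the world. Camera axes: x right, y up, looking along -z (the intrinsics and any distortion apply to the point x, -y, -z); pixel columns grow to the right and rows downward; lengths in m; the calibration is good to about 2 mm. A picture is of the moment at which its call begins: read the wrist's pose just before it. get_calibration takes no time and is no camera call; for the wrist camera it gives the pose at the moment of the call.
- robot.hand_in(): hands the job in; it is judged then, once.
Trained networks look in the newest picture that a camera, given by its name, has taken for a name from the list of things; names that differ only in an ending like _2 or _b are one class to them, and where a whole thing is asked for, a point or a joint stands for the part that bears it (a point fixed in the world has none). Each returns a list of dicts, best first, with "score" (0 to 1); they miss things now and then, are a little off and sometimes report something else, mostly with a low value. They report only what shows in the picture. A call takes as long as a camera call.
- robot.regions_of(camera, target): "mask" (420x560 bool, what is visible of it) and "xy" ([column, row] in pixels, amid what is visible of it).
- robot.place_of(camera, target): "xy" ([column, row] in pixels: a listed point, or the origin of a listed thing).
The state is a dict: "time_s": time; "joints": joint angles; "dq": joint speeds; "joint_efforts": joint torques, N m; "position": TCP position; "orientation": TCP orientation; "wrist_force": force on the tool from outside, world axes, zero at the start; "torque": the same for the moment, N m; "finger_gap": finger opening in m; "gripper_force": force on a finger pad.
Only numpy, scipy, OpenCV 4.12 (cv2) and the standard library are available. Lean on these libraries where they do the work, as an engineer would, in place of code of your own. Each camera call takes 0.05 s, during which the arm holds its last target. There are 200 camera calls.

## Working session

There is one attempt and no reset: what is moved stays moved. The work goes in short steps, Python scripts to look and compute and a tool call to move; the robot and the scene stay as the last step left them, time stands still between calls to the robot, and variables do not carry over. Pictures are saved under pics/ and viewed, at most 10 in all, crops included, and the job is handed in when it is done.

Besides the shell and the picture viewer there is one more tool, called after "Call:" in YAML: its name, and indented under it one key for each argument. drive_tool: Moves the arm, as the interface text tells. Its arguments: {"type":"object","properties":{"rows":{"type":"array","items":{"type":"object","properties":{"rx":{"type":"number"},"ry":{"type":"number"},"rz":{"type":"number"},"x":{"type":"number"},"y":{"type":"number"},"z":{"type":"number"},"fingers":{"type":"number"}}}}},"required":["rows"]}

```bash
mkdir -p pics
cat > h.py <<'E'
import numpy as np, cv2
from plant import robot
from scipy.spatial.transform import Rotation as R
def rot(q): return R.from_quat([q[1],q[2],q[3],q[0]]).as_matrix()
def ray(c,uv):
    M=np.array(c["mtx"]); d=np.linalg.inv(M)@[uv[0],uv[1],1]
    return np.array(c["eye"]), rot(c["orientation"])@(d*[1,-1,-1])
def atz(c,uv,z):
    e,d=ray(c,uv); return e+d*(z-e[2])/d[2]
def proj(c,p):
    q=rot(c["orientation"]).T@(np.array(p)-c["eye"]); q=np.array(c["mtx"])@(q*[1,-1,-1]); return q[:2]/q[2]
E
python3 - <<'E'
from h import *
ims=[]
for n in ["scene","side"]:
    im=robot.grab_frame(n); ims.append(im); c=robot.get_calibration(n)
    print(n,{k:v for k,v in c.items()})
    for t,z in [("slim_jar",0),("pad",.1),("ledge_jar_a",.1)]:
        for r in robot.place_of(n,t)[:4]: print(t,"place",np.round(r["xy"]),round(r["score"],2),atz(c,r["xy"],z).round(3))
        for r in robot.regions_of(n,t)[:4]: print(t,"reg",np.round(r["xy"]),round(r["score"],2),r["mask"].sum())
    cv2.imwrite(f"pics/{n}.png",im)
print(robot.sense())
E
```

```text
scene {'mtx': array([[392.22776533,   0.        , 275.39504657],
       [  0.        , 392.22776533, 218.39186596],
       [  0.        ,   0.        ,   1.        ]]), 'eye': array([ 0.82185533, -0.28540016,  0.66904351]), 'orientation': array([0.88385335, 0.29592155, 0.11746505, 0.34268885])}
slim_jar place [315. 161.] 0.58 [0.431 0.277 0.   ]
slim_jar reg [318. 145.] 0.82 962
pad place [293. 250.] 0.76 [0.597 0.002 0.1  ]
pad reg [292. 247.] 0.8 797
ledge_jar_a place [245. 298.] 0.79 [ 0.6   -0.118  0.1  ]
ledge_jar_a place [189. 354.] 0.56 [ 0.603 -0.234  0.1  ]
ledge_jar_a reg [242. 285.] 0.66 1892
ledge_jar_a reg [180. 343.] 0.58 2212
side {'mtx': array([[504.24661311,   0.        , 278.26559992],
       [  0.        , 504.24661311, 212.64756776],
       [  0.        ,   0.        ,   1.        ]]), 'eye': array([0.17124967, 0.53884689, 0.67009977]), 'orientation': array([-0.27208702, -0.12447986,  0.37371934,  0.8779563 ])}
slim_jar place [243. 378.] 0.71 [ 0.427  0.277 -0.   ]
slim_jar reg [239. 363.] 0.71 2347
pad place [259. 181.] 0.77 [0.594 0.006 0.1  ]
pad reg [261. 179.
[... 207 characters left out ...]
me_s': 0.7, 'joints': array([-1.41100838e+00,  2.75857200e-01,  1.50487190e+00,  3.70379456e-05,
        1.36071166e+00, -1.21002790e-01]), 'dq': array([ 0.00024054, -0.00069376, -0.0004212 , -0.00105622,  0.00040603,
       -0.00073657]), 'joint_efforts': array([-1.06748808e-03, -4.16514194e+01, -2.46050781e+01, -4.64241748e-04,
       -1.55071430e-04,  1.38820948e-05]), 'position': array([ 0.1593533 , -0.55251792,  0.24236366]), 'orientation': array([7.55773551e-05, 9.90161285e-01, 1.39930781e-01, 1.95813241e-05]), 'wrist_force': array([ 0.47558691,  0.52445176, -0.27154726]), 'torque': array([ 0.01035844,  0.02366139, -0.00633421]), 'gripper_force': 0.0, 'finger_gap': 0.08514211962167727}
```

View pics/scene.png

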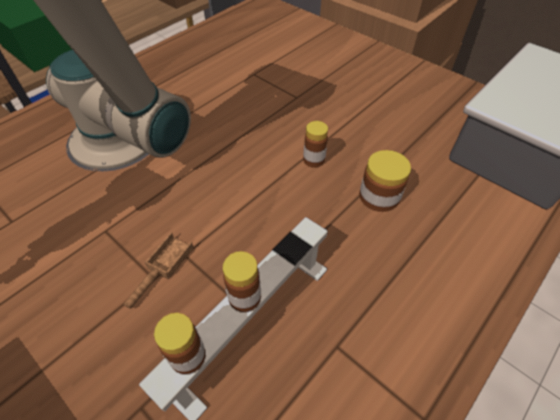

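View pics/side.png

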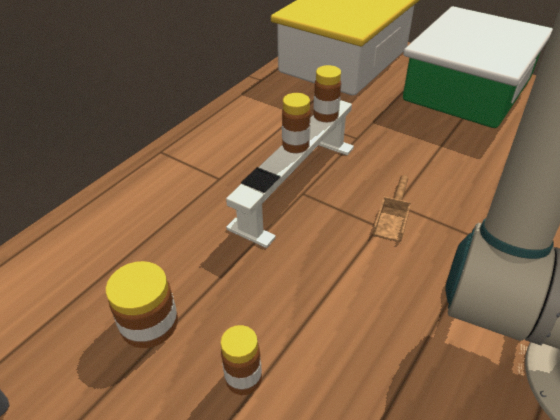

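The scene picture shows the slim jar at about (316,145), the wide jar at (385,180), the free pad at (293,248), and the ledge jars at (242,283) and (180,343). Side agrees: slim jar (241,360), pad (260,180). That gives the slim jar at about (0.429, 0.277) and the pad at (0.596, 0.004). I will close the fingers along x (yaw +1.29), clear of the neighbouring jars.

Call:
drive_tool:
  rows:
    - {"x": 1.4,"y": 3.8,"z": 0.1,"rz": 0.0645,"fingers": -1}
    - {"x": 1.4,"y": 3.8,"z": 0.1,"rz": 0.0645,"fingers": -1}
    - {"x": 1.4,"y": 3.8,"z": 0.1,"rz": 0.0645,"fingers": -1}
    - {"x": 1.4,"y": 3.8,"z": 0.1,"rz": 0.0645,"fingers": -1}
    - {"x": 1.4,"y": 3.8,"z": 0.1,"rz": 0.0645,"fingers": -1}
    - {"x": 1.4,"y": 3.8,"z": 0.1,"rz": 0.0645,"fingers": -1}
    - {"x": 1.4,"y": 3.8,"z": 0.1,"rz": 0.0645,"fingers": -1}
    - {"x": 1.4,"y": 3.8,"z": 0.1,"rz": 0.0645,"fingers": -1}
    - {"x": 1.4,"y": 3.8,"z": 0.1,"rz": 0.0645,"fingers": -1}
    - {"x": 1.4,"y": 3.8,"z": 0.1,"rz": 0.0645,"fingers": -1}
    - {"x": 1.4,"y": 3.8,"z": 0.1,"rz": 0.0645,"fingers": -1}
    - {"x": 1.4,"y": 3.8,"z": 0.1,"rz": 0.0645,"fingers": -1}
    - {"x": 1.4,"y": 3.8,"z": 0.1,"rz": 0.0645,"fingers": -1}
    - {"x": 1.4,"y": 3.8,"z": 0.1,"rz": 0.0645,"fingers": -1}
    - {"x": 1.4,"y": 3.8,"z": 0.1,"rz": 0.0645,"fingers": -1}
    - {"x": 1.4,"y": 3.8,"z": 0.1,"rz": 0.0645,"fingers": -1}
    - {"x": 1.4,"y": 3.8,"z": 0.1,"rz": 0.0645,"fingers": -1}
    - {"x": 1.4,"y": 3.8,"z": 0.1,"rz": 0.0645,"fingers": -1}
    - {"x": 0.7,"y": 2.5,"z": 0,"rz": 0.0645,"fingers": -1}
    - {"x": 0,"y": 0,"z": 0,"rz": 0.0645,"fingers": -1}

```text
$.rows[0]: bad value
```

Call:
drive_tool:
  rows:
    - {"rx": 0,"ry": 0,"rz": 0.06,"x": 1.4,"y": 3.8,"z": 0.1,"fingers": -1}
    - {"rx": 0,"ry": 0,"rz": 0.06,"x": 1.4,"y": 3.8,"z": 0.1,"fingers": -1}

```text
time_s: 0.87
position: [0.1871, -0.4771, 0.2436]
orientation: [-0.0, 0.98, 0.199, 0.0]
wrist_force: [1.1, 0.7, 0.1]
finger_gap: 0.0856
gripper_force: 0.0
```

Call:
drive_tool:
  rows:
    - {"rx": 0,"ry": 0,"rz": 0.065,"x": 1.3,"y": 3.9,"z": 0.1,"fingers": -1}
    - {"rx": 0,"ry": 0,"rz": 0.065,"x": 1.3,"y": 3.9,"z": 0.1,"fingers": -1}
    - {"rx": 0,"ry": 0,"rz": 0.065,"x": 1.3,"y": 3.9,"z": 0.1,"fingers": -1}
    - {"rx": 0,"ry": 0,"rz": 0.065,"x": 1.3,"y": 3.9,"z": 0.1,"fingers": -1}
    - {"rx": 0,"ry": 0,"rz": 0.065,"x": 1.3,"y": 3.9,"z": 0.1,"fingers": -1}
    - {"rx": 0,"ry": 0,"rz": 0.065,"x": 1.3,"y": 3.9,"z": 0.1,"fingers": -1}
    - {"rx": 0,"ry": 0,"rz": 0.065,"x": 1.3,"y": 3.9,"z": 0.1,"fingers": -1}
    - {"rx": 0,"ry": 0,"rz": 0.065,"x": 1.3,"y": 3.9,"z": 0.1,"fingers": -1}
    - {"rx": 0,"ry": 0,"rz": 0.065,"x": 1.3,"y": 3.9,"z": 0.1,"fingers": -1}
    - {"rx": 0,"ry": 0,"rz": 0.065,"x": 1.3,"y": 3.9,"z": 0.1,"fingers": -1}
    - {"rx": 0,"ry": 0,"rz": 0.065,"x": 1.3,"y": 3.9,"z": 0.1,"fingers": -1}
    - {"rx": 0,"ry": 0,"rz": 0.065,"x": 1.3,"y": 3.9,"z": 0.1,"fingers": -1}
    - {"rx": 0,"ry": 0,"rz": 0.065,"x": 1.3,"y": 3.9,"z": 0.1,"fingers": -1}
    - {"rx": 0,"ry": 0,"rz": 0.065,"x": 1.3,"y": 3.9,"z": 0.1,"fingers": -1}
    - {"rx": 0,"ry": 0,"rz": 0.065,"x": 1.3,"y": 3.9,"z": 0.1,"fingers": -1}
    - {"rx": 0,"ry": 0,"rz": 0.065,"x": 1.3,"y": 3.9,"z": 0.1,"fingers": -1}
    - {"rx": 0,"ry": 0,"rz": 0.065,"x": 1.3,"y": 3.9,"z": 0.1,"fingers": -1}
    - {"rx": 0,"ry": 0,"rz": 0.065,"x": 1.3,"y": 3.9,"z": 0.1,"fingers": -1}
    - {"rx": 0,"ry": 0,"rz": 0,"x": 0,"y": 0,"z": 0,"fingers": -1}

```text
time_s: 2.45
position: [0.4238, 0.2323, 0.2624]
orientation: [-0.001, 0.704, 0.71, 0.003]
wrist_force: [0.5, -0.2, 0.5]
finger_gap: 0.0855
gripper_force: 0.0
```

Run:
```python
from h import *
s=robot.sense(); print(s["position"].round(4),R.from_matrix(rot(s["orientation"])).as_matrix().round(3).tolist())
c=robot.get_calibration("wrist"); im=robot.grab_frame("wrist"); cv2.imwrite("pics/w1.png",im)
print(c["eye"].round(3),"proj est",proj(c,[.429,.277,0]),proj(c,[.429,.277,.1]))
for r in robot.place_of("wrist","slim_jar")[:3]: print(r["score"],r["xy"],atz(c,r["xy"],0).round(4))
for r in robot.regions_of("wrist","slim_jar")[:3]: print(r["score"],r["xy"],r["mask"].sum())
hsv=cv2.cvtColor(im,cv2.COLOR_BGR2HSV); m=cv2.inRange(hsv,(22,150,100),(35,255,255))
n,l,st,ce=cv2.connectedComponentsWithStats(m)
for i in range(1,n):
    if st[i,4]>500: print(st[i],ce[i],atz(c,ce[i],.1).round(4))
```

```text
[0.4238 0.2323 0.2624] [[-0.008, 1.0, 0.003], [1.0, 0.008, 0.005], [0.005, 0.003, -1.0]]
[0.424 0.314 0.395] proj est [282.95583056 140.75432815] [284.26595656 150.80500593]
0.59 [283.9, 140.5] [0.4302 0.2773 0.    ]
0.74 [281.6, 147.1] 2153
[ 420   92   98   93 6783] [470.22187822 138.17794486] [0.605  0.2901 0.1   ]
[ 257  123   50   51 2007] [281.72496263 147.95316393] [0.4265 0.2797 0.1   ]
```

View pics/w1.png

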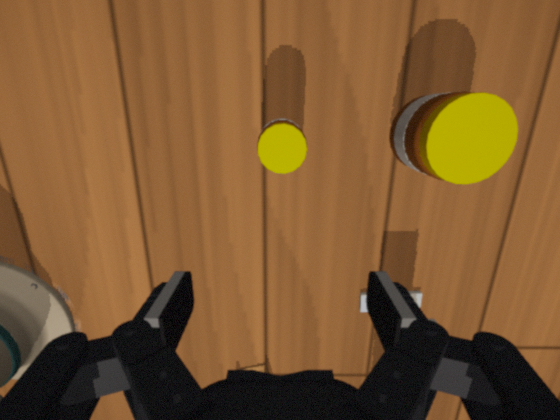

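Wrist view: slim jar lid at (282,148), wide jar at (470,138), with clear room between them. The jar is at about (0.428, 0.278).

Call:
drive_tool:
  rows:
    - {"rx": 0,"ry": 0,"rz": 0,"x": 0.4,"y": 2.3,"z": 0,"fingers": -1}
    - {"rx": 0,"ry": 0,"rz": 0,"x": 0,"y": 2.3,"z": 0,"fingers": -1}
    - {"rx": 0,"ry": 0,"rz": 0,"x": 0,"y": 0,"z": -3,"fingers": -1}
    - {"rx": 0,"ry": 0,"rz": 0,"x": 0,"y": 0,"z": -3,"fingers": -1}
    - {"rx": 0,"ry": 0,"rz": 0,"x": 0,"y": 0,"z": -3,"fingers": -1}
    - {"rx": 0,"ry": 0,"rz": 0,"x": 0,"y": 0,"z": -3,"fingers": -1}
    - {"rx": 0,"ry": 0,"rz": 0,"x": 0,"y": 0,"z": -3,"fingers": -1}
    - {"rx": 0,"ry": 0,"rz": 0,"x": 0,"y": 0,"z": -3,"fingers": -1}
    - {"rx": 0,"ry": 0,"rz": 0,"x": 0,"y": 0,"z": -3,"fingers": -1}
    - {"rx": 0,"ry": 0,"rz": 0,"x": 0,"y": 0,"z": 0,"fingers": -1}
    - {"rx": 0,"ry": 0,"rz": 0,"x": 0,"y": 0,"z": 0,"fingers": -1}

```text
time_s: 3.52
position: [0.4243, 0.2695, 0.0519]
orientation: [-0.0, 0.708, 0.706, -0.002]
wrist_force: [0.1, -0.6, 0.1]
finger_gap: 0.0854
gripper_force: 0.0
```

Call:
drive_tool:
  rows:
    - {"rx": 0,"ry": 0,"rz": 0,"x": 0,"y": 0,"z": 0,"fingers": 1}
    - {"rx": 0,"ry": 0,"rz": 0,"x": 0,"y": 0,"z": 0,"fingers": 1}
    - {"rx": 0,"ry": 0,"rz": 0,"x": 0,"y": 0,"z": 0,"fingers": 1}
    - {"rx": 0,"ry": 0,"rz": 0,"x": 0,"y": 0,"z": 0,"fingers": 1}
    - {"rx": 0,"ry": 0,"rz": 0,"x": 0,"y": 0,"z": 0,"fingers": 1}
    - {"rx": 0,"ry": 0,"rz": 0,"x": 0,"y": 0,"z": 0,"fingers": 1}
    - {"rx": 0,"ry": 0,"rz": 0,"x": 0,"y": 0,"z": 0,"fingers": 1}
    - {"rx": 0,"ry": 0,"rz": 0,"x": 0,"y": 0,"z": 0,"fingers": 1}
    - {"rx": 0,"ry": 0,"rz": 0,"x": 0,"y": 0,"z": 0,"fingers": 1}
    - {"rx": 0,"ry": 0,"rz": 0,"x": 0,"y": 0,"z": 0,"fingers": 1}

```text
time_s: 4.35
position: [0.4265, 0.2718, 0.0546]
orientation: [0.001, 0.707, 0.707, 0.002]
wrist_force: [-0.3, -1.4, 5.8]
finger_gap: 0.0507
gripper_force: 61.0
```

Call:
drive_tool:
  rows:
    - {"rx": 0,"ry": 0,"rz": 0,"x": 0,"y": 0,"z": 1,"fingers": 1}
    - {"rx": 0,"ry": 0,"rz": 0,"x": 0,"y": 0,"z": 2,"fingers": 1}
    - {"rx": 0,"ry": 0,"rz": 0,"x": 0,"y": 0,"z": 2,"fingers": 1}
    - {"rx": 0,"ry": 0,"rz": 0,"x": 0,"y": 0,"z": 2,"fingers": 1}
    - {"rx": 0,"ry": 0,"rz": 0,"x": 0,"y": 0,"z": 2,"fingers": 1}
    - {"rx": 0,"ry": 0,"rz": 0,"x": 0,"y": 0,"z": 2,"fingers": 1}
    - {"rx": 0,"ry": 0,"rz": 0,"x": 0,"y": 0,"z": 2,"fingers": 1}
    - {"rx": 0,"ry": 0,"rz": 0,"x": 0,"y": 0,"z": 2,"fingers": 1}
    - {"rx": 0,"ry": 0,"rz": 0,"x": 0,"y": 0,"z": 2,"fingers": 1}
    - {"rx": 0,"ry": 0,"rz": 0,"x": 0,"y": 0,"z": 1,"fingers": 1}
    - {"rx": 0,"ry": 0,"rz": 0,"x": 0,"y": 0,"z": 0,"fingers": 1}
    - {"rx": 0,"ry": 0,"rz": 0,"x": 0,"y": 0,"z": 0,"fingers": 1}

```text
time_s: 5.35
position: [0.4251, 0.2714, 0.2325]
orientation: [0.0, 0.707, 0.707, 0.0]
wrist_force: [-0.4, -0.8, -2.9]
finger_gap: 0.0505
gripper_force: 62.6
```

```bash
cat > look.py <<'E'
from h import *
import sys
k=sys.argv[1]
for _ in range(3):
    s=robot.sense(); print(s["position"].round(4),s["wrist_force"].round(1),s["finger_gap"].round(4)); 
    c=robot.get_calibration("wrist"); im=robot.grab_frame("wrist")
print("q",s["orientation"].round(4))
a=[]
for n in ["scene","side"]:
    I=robot.grab_frame(n); cc=robot.get_calibration(n)
    r=robot.place_of(n,"slim_jar"); g=robot.regions_of(n,"slim_jar")
    print(n,[(np.round(q["xy"],1),round(q["score"],2)) for q in r[:2]],[(np.round(q["xy"]),round(q["score"],2)) for q in g[:2]])
    if r: a.append(ray(cc,r[0]["xy"]))
    p=robot.place_of(n,"pad"); print("pad",[(np.round(q["xy"],1),round(q["score"],2),atz(cc,q["xy"],.1).round(4)) for q in p[:2]])
    cv2.imwrite(f"pics/{n}{k}.png",I); ims=I if n=="scene" else np.hstack([ims,I])
if len(a)==2:
    A=np.zeros((3,3));b=np.zeros(3)
    for e,d in a:
        d=d/np.linalg.norm(d);P=np.eye(3)-np.outer(d,d);A+=P;b+=P@e
    x=np.linalg.solve(A,b); print("jar origin",x.round(4),[np.linalg.norm(np.cross(x-e,d/np.linalg.norm(d))).round(4) for e,d in a])
cv2.imwrite(f"pics/b{k}.png",cv2.resize(ims,(800,300)))
E
python3 look.py 2
```

```text
Traceback (most recent call last):
  File "look.py", line 5, in <module>
    s=robot.sense(); print(s["position"].round(4),s["wrist_force"].round(1),s["finger_gap"].round(4));
                                                                            ^^^^^^^^^^^^^^^^^^^^^
AttributeError: 'float' object has no attribute 'round'
```

```bash
sed -i 's/,s\["finger_gap"\].round(4)//' look.py; python3 look.py 2
```

```text
[0.4251 0.2714 0.2325] [-0.4 -0.8 -2.9]
[0.4246 0.2712 0.2315] [ 0.2  0.1 -2.2]
[0.4244 0.271  0.231 ] [-0.4  0.  -3.5]
q [-4.000e-04  7.071e-01  7.071e-01 -1.300e-03]
scene [(array([319.5,  98.3]), 0.72)] [(array([320.,  81.]), 0.87)]
pad [(array([292.8, 247.4]), 0.72, array([0.5934, 0.0044, 0.1   ]))]
side [(array([235.1, 307.7]), 0.58)] []
pad [(array([256.7, 180.9]), 0.64, array([0.5977, 0.0071, 0.1   ]))]
jar origin [0.4242 0.2793 0.1737] [np.float64(0.0004), np.float64(0.0004)]
```

View pics/b2.png

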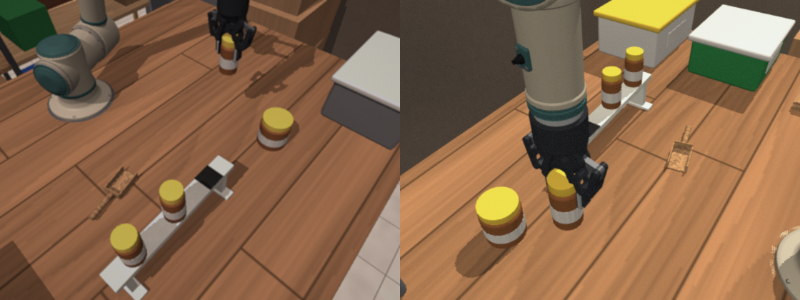

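The grip is good: the jar hangs upright, about 7 mm further in +y than the TCP, with its underside at about 0.175. The pad is at about (0.596, 0.005). Moving above it.

Call:
drive_tool:
  rows:
    - {"rx": 0,"ry": 0,"rz": 0,"x": 0.8,"y": -1.3,"z": 0,"fingers": 1}
    - {"rx": 0,"ry": 0,"rz": 0,"x": 1.7,"y": -2.7,"z": 0,"fingers": 1}
    - {"rx": 0,"ry": 0,"rz": 0,"x": 1.7,"y": -2.7,"z": 0,"fingers": 1}
    - {"rx": 0,"ry": 0,"rz": 0,"x": 1.7,"y": -2.7,"z": 0,"fingers": 1}
    - {"rx": 0,"ry": 0,"rz": 0,"x": 1.7,"y": -2.7,"z": 0,"fingers": 1}
    - {"rx": 0,"ry": 0,"rz": 0,"x": 1.7,"y": -2.7,"z": 0,"fingers": 1}
    - {"rx": 0,"ry": 0,"rz": 0,"x": 1.7,"y": -2.7,"z": 0,"fingers": 1}
    - {"rx": 0,"ry": 0,"rz": 0,"x": 1.7,"y": -2.7,"z": 0,"fingers": 1}
    - {"rx": 0,"ry": 0,"rz": 0,"x": 1.7,"y": -2.7,"z": 0,"fingers": 1}
    - {"rx": 0,"ry": 0,"rz": 0,"x": 1.7,"y": -2.7,"z": 0,"fingers": 1}
    - {"rx": 0,"ry": 0,"rz": 0,"x": 0.9,"y": -1.6,"z": 0,"fingers": 1}
    - {"rx": 0,"ry": 0,"rz": 0,"x": 0,"y": 0,"z": -2,"fingers": 1}
    - {"rx": 0,"ry": 0,"rz": 0,"x": 0,"y": 0,"z": -1.5,"fingers": 1}
    - {"rx": 0,"ry": 0,"rz": 0,"x": 0,"y": 0,"z": 0,"fingers": 1}
    - {"rx": 0,"ry": 0,"rz": 0,"x": 0,"y": 0,"z": 0,"fingers": 1}
    - {"rx": 0,"ry": 0,"rz": 0,"x": 0,"y": 0,"z": 0,"fingers": 1}

```text
time_s: 7.23
position: [0.5959, -0.0004, 0.1981]
orientation: [0.001, 0.707, 0.707, 0.0]
wrist_force: [0.6, 0.2, -2.7]
finger_gap: 0.0507
gripper_force: 62.8
```

```bash
python3 look.py 3
```

```text
[ 5.959e-01 -4.000e-04  1.981e-01] [ 0.6  0.2 -2.7]
[ 5.961e-01 -3.000e-04  1.985e-01] [-1.1  0.6 -2.8]
[ 5.961e-01 -3.000e-04  1.987e-01] [ 0.9  0.6 -2.2]
q [0.001  0.7069 0.7073 0.0008]
scene [(array([296.3, 234.9]), 0.98)] [(array([291., 222.]), 0.93)]
pad [(array([292.3, 249.2]), 0.93, array([0.5952, 0.0011, 0.1   ]))]
side [(array([254. , 161.2]), 0.79)] [(array([253., 142.]), 0.96)]
pad [(array([257.8, 182. ]), 0.65, array([0.5943, 0.0085, 0.1   ]))]
jar origin [0.5998 0.0061 0.1421] [np.float64(0.0016), np.float64(0.0016)]
```

View pics/b3.png

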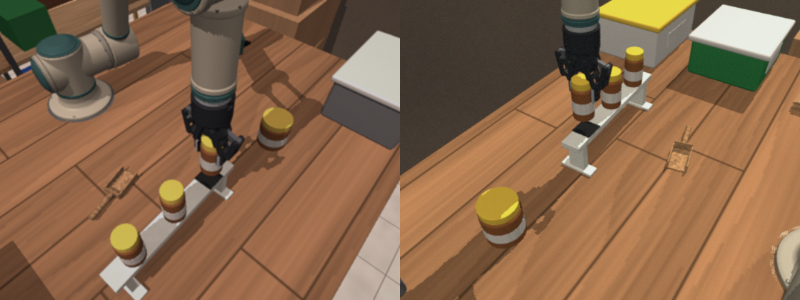

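The jar hangs directly above the pad with its underside at about 0.142, within a few mm of centre. Lowering with a small correction.

Call:
drive_tool:
  rows:
    - {"rx": 0,"ry": 0,"rz": 0,"x": -0.1,"y": -0.2,"z": -0.8,"fingers": 1}
    - {"rx": 0,"ry": 0,"rz": 0,"x": 0,"y": 0,"z": -0.8,"fingers": 1}
    - {"rx": 0,"ry": 0,"rz": 0,"x": 0,"y": 0,"z": -0.8,"fingers": 1}
    - {"rx": 0,"ry": 0,"rz": 0,"x": 0,"y": 0,"z": -0.5,"fingers": 1}
    - {"rx": 0,"ry": 0,"rz": 0,"x": 0,"y": 0,"z": -0.3,"fingers": 1}
    - {"rx": 0,"ry": 0,"rz": 0,"x": 0,"y": 0,"z": 0,"fingers": 1}
    - {"rx": 0,"ry": 0,"rz": 0,"x": 0,"y": 0,"z": 0,"fingers": 1}

```text
time_s: 8.37
position: [0.5943, -0.0025, 0.165]
orientation: [-0.0, 0.707, 0.707, -0.0]
wrist_force: [-0.0, 0.4, -2.5]
finger_gap: 0.0508
gripper_force: 62.8
```

Call:
drive_tool:
  rows:
    - {"rx": 0,"ry": 0,"rz": 0,"x": 0,"y": 0,"z": -0.2,"fingers": 1}
    - {"rx": 0,"ry": 0,"rz": 0,"x": 0,"y": 0,"z": -0.2,"fingers": 1}
    - {"rx": 0,"ry": 0,"rz": 0,"x": 0,"y": 0,"z": 0,"fingers": 1}
    - {"rx": 0,"ry": 0,"rz": 0,"x": 0,"y": 0,"z": 0,"fingers": 1}

```text
time_s: 8.7
position: [0.5943, -0.0025, 0.1614]
orientation: [0.0, 0.707, 0.707, 0.0]
wrist_force: [-0.8, 0.9, -2.7]
finger_gap: 0.0506
gripper_force: 62.8
```

Call:
drive_tool:
  rows:
    - {"rx": 0,"ry": 0,"rz": 0,"x": 0,"y": 0,"z": -0.15,"fingers": 1}
    - {"rx": 0,"ry": 0,"rz": 0,"x": 0,"y": 0,"z": 0,"fingers": 1}
    - {"rx": 0,"ry": 0,"rz": 0,"x": 0,"y": 0,"z": 0,"fingers": 1}

```text
time_s: 8.95
position: [0.5943, -0.0025, 0.1598]
orientation: [0.0, 0.707, 0.707, 0.0]
wrist_force: [-1.1, 0.2, -2.7]
finger_gap: 0.051
gripper_force: 62.8
```

Call:
drive_tool:
  rows:
    - {"rx": 0,"ry": 0,"rz": 0,"x": 0,"y": 0,"z": -0.1,"fingers": 1}
    - {"rx": 0,"ry": 0,"rz": 0,"x": 0,"y": 0,"z": 0,"fingers": 1}
    - {"rx": 0,"ry": 0,"rz": 0,"x": 0,"y": 0,"z": 0,"fingers": 1}

```text
time_s: 9.2
position: [0.5943, -0.0025, 0.1588]
orientation: [-0.0, 0.707, 0.707, -0.0]
wrist_force: [1.1, -0.1, -3.2]
finger_gap: 0.0508
gripper_force: 62.8
```

Call:
drive_tool:
  rows:
    - {"rx": 0,"ry": 0,"rz": 0,"x": 0,"y": 0,"z": -0.1,"fingers": 1}
    - {"rx": 0,"ry": 0,"rz": 0,"x": 0,"y": 0,"z": 0,"fingers": 1}
    - {"rx": 0,"ry": 0,"rz": 0,"x": 0,"y": 0,"z": 0,"fingers": 1}

```text
time_s: 9.45
position: [0.5943, -0.0025, 0.1578]
orientation: [0.0, 0.707, 0.707, 0.0]
wrist_force: [0.1, 0.2, -4.0]
finger_gap: 0.0508
gripper_force: 62.8
```

Call:
drive_tool:
  rows:
    - {"rx": 0,"ry": 0,"rz": 0,"x": 0,"y": 0,"z": -0.1,"fingers": 1}
    - {"rx": 0,"ry": 0,"rz": 0,"x": 0,"y": 0,"z": 0,"fingers": 1}
    - {"rx": 0,"ry": 0,"rz": 0,"x": 0,"y": 0,"z": 0,"fingers": 1}

```text
time_s: 9.7
position: [0.5943, -0.0025, 0.1577]
orientation: [0.0, 0.707, 0.707, 0.0]
wrist_force: [-1.3, 0.3, 4.4]
finger_gap: 0.0507
gripper_force: 63.3
```

```bash
python3 look.py 4
```

```text
[ 0.5943 -0.0025  0.1577] [-1.3  0.3  4.4]
[ 0.5944 -0.0025  0.1576] [-2.8  0.6  5.5]
[ 0.5944 -0.0026  0.1577] [-1.7 -0.8  5.5]
q [3.000e-04 7.071e-01 7.071e-01 2.000e-04]
scene [(array([295.4, 243.6]), 0.74)] [(array([289., 237.]), 0.83)]
pad [(array([293.8, 249.6]), 0.5, array([0.5976, 0.0022, 0.1   ]))]
side [(array([258.8, 180.9]), 0.68)] [(array([257., 159.]), 0.98)]
pad [(array([258.4, 180.8]), 0.58, array([0.5953, 0.0053, 0.1   ]))]
jar origin [0.5923 0.0102 0.1045] [np.float64(0.0014), np.float64(0.0014)]
```

```bash
python3 -c "
import cv2,numpy as np
a=cv2.imread('pics/scene4.png')[190:290,230:350];b=cv2.imread('pics/side4.png')[110:210,200:320]
cv2.imwrite('pics/c4.png',cv2.resize(np.hstack([a,b]),None,fx=3.3,fy=3.3,interpolation=2))"
```

```text
(no output)
```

View pics/c4.png

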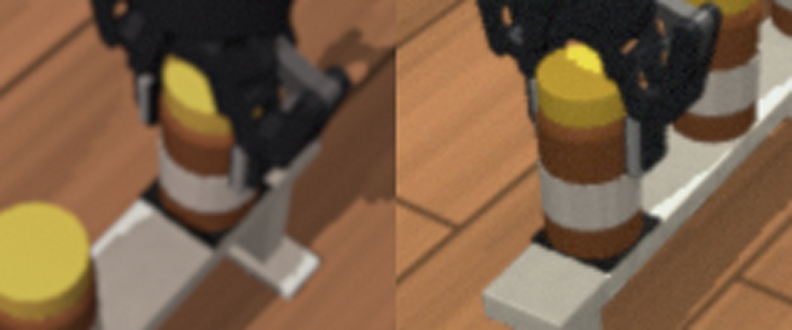

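The jar stands upright on the pad, with pad corners visible on both sides and contact confirmed by the force flipping sign. Releasing and lifting away.

Call:
drive_tool:
  rows:
    - {"rx": 0,"ry": 0,"rz": 0,"x": 0,"y": 0,"z": 0,"fingers": -0.3}
    - {"rx": 0,"ry": 0,"rz": 0,"x": 0,"y": 0,"z": 0,"fingers": -0.5}
    - {"rx": 0,"ry": 0,"rz": 0,"x": 0,"y": 0,"z": 0,"fingers": -0.7}
    - {"rx": 0,"ry": 0,"rz": 0,"x": 0,"y": 0,"z": 0,"fingers": -1}
    - {"rx": 0,"ry": 0,"rz": 0,"x": 0,"y": 0,"z": 0,"fingers": -1}
    - {"rx": 0,"ry": 0,"rz": 0,"x": 0,"y": 0,"z": 0,"fingers": -1}
    - {"rx": 0,"ry": 0,"rz": 0,"x": 0,"y": 0,"z": 0,"fingers": -1}
    - {"rx": 0,"ry": 0,"rz": 0,"x": 0,"y": 0,"z": 0,"fingers": -1}
    - {"rx": 0,"ry": 0,"rz": 0,"x": 0,"y": 0,"z": 0,"fingers": -1}

```text
time_s: 11.0
position: [0.5944, -0.0025, 0.1568]
orientation: [0.0, 0.707, 0.707, 0.0]
wrist_force: [0.2, -0.1, 0.3]
finger_gap: 0.0856
gripper_force: 0.0
```

Call:
drive_tool:
  rows:
    - {"rx": 0,"ry": 0,"rz": 0,"x": 0,"y": 0,"z": 1,"fingers": -1}
    - {"rx": 0,"ry": 0,"rz": 0,"x": 0,"y": 0,"z": 2,"fingers": -1}
    - {"rx": 0,"ry": 0,"rz": 0,"x": 0,"y": 0,"z": 2,"fingers": -1}
    - {"rx": 0,"ry": 0,"rz": 0,"x": 0,"y": 0,"z": 2,"fingers": -1}
    - {"rx": 0,"ry": 0,"rz": 0,"x": 0,"y": 0,"z": 2,"fingers": -1}
    - {"rx": 0,"ry": 0,"rz": 0,"x": 0,"y": 0,"z": 3,"fingers": -1}
    - {"rx": 0,"ry": 0,"rz": 0,"x": -3,"y": 0,"z": 0,"fingers": -1}
    - {"rx": 0,"ry": 0,"rz": 0,"x": -4,"y": 0,"z": 0,"fingers": -1}
    - {"rx": 0,"ry": 0,"rz": 0,"x": -4,"y": 0,"z": 0,"fingers": -1}
    - {"rx": 0,"ry": 0,"rz": 0,"x": 0,"y": 0,"z": 0,"fingers": -1}

```text
time_s: 11.83
position: [0.4756, -0.0016, 0.277]
orientation: [-0.003, 0.707, 0.707, -0.003]
wrist_force: [-0.9, -0.4, -1.3]
finger_gap: 0.0855
gripper_force: 0.0
```

```bash
python3 look.py 5; python3 -c "
import cv2,numpy as np
a=cv2.imread('pics/scene5.png')[190:390,130:350];b=cv2.imread('pics/side5.png')[50:250,180:400]
cv2.imwrite('pics/c5.png',cv2.resize(np.hstack([a,b]),None,fx=1.8,fy=1.8))"
```

```text
[ 0.4756 -0.0016  0.277 ] [-0.9 -0.4 -1.3]
[ 0.4803 -0.002   0.2778] [ 0.2  0.  -0.2]
[ 0.4833 -0.0024  0.2782] [1.6 0.4 1.6]
q [0.001  0.7072 0.707  0.0008]
scene [(array([293.9, 245.9]), 0.74)] [(array([295., 230.]), 0.65)]
pad [(array([292.5, 246.9]), 0.63, array([0.5924, 0.0049, 0.1   ]))]
side [(array([259.4, 179.8]), 0.84)] [(array([259., 159.]), 0.73)]
pad [(array([256.7, 178.4]), 0.62, array([0.6018, 0.0016, 0.1   ]))]
jar origin [0.5936 0.0058 0.1034] [np.float64(0.0008), np.float64(0.0008)]
```

View pics/c5.png

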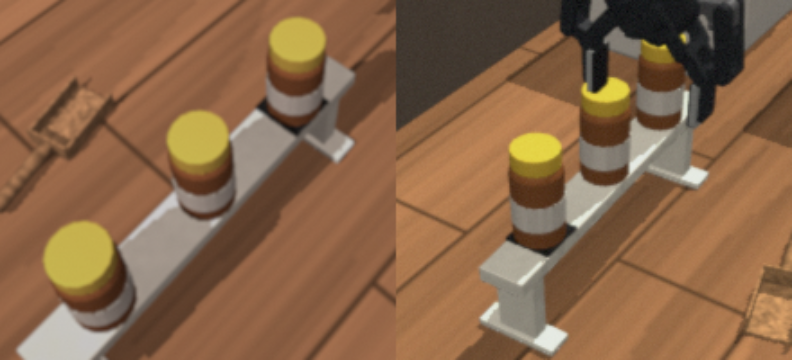

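The jar stands upright at about (0.594, 0.006, 0.103) on the pad, the other two jars have not moved, and the gripper is clear.

```bash
python3 -c "
from plant import robot
print(robot.hand_in())"
```

```text
the job is handed in; nothing more can be done
None
```

The slim jar is back on its rubber pad, upright and within a few millimetres of centre by the camera estimate. The two ledge jars show no sign of being moved, and the job was handed in at about 12 s; the hand-in call returned no verdict.

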